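Fetch the biscuit cup from under the weighted lid

TASK

I want to decorate the little biscuit-fired cup that is in the dust box. Stand the two glaze jars that weigh down the clear lid aside on the ware board, lay the lid on the ware board too, and stand the cup upright in the centre of the banding wheel. Then close the box again: seat the lid squarely on it and stand each jar back on the end of the lid where it stood, leaving the kiln stilt in the box undisturbed.

Things in the scene. Friction and masses are not known exactly. Their poses are not given: they have to be found in the camera images.
- dust_box: open plywood box fixed to the bench, 236 mm long (its x axis) x 128 wide (its y) x 80 high; walls 6 mm, inner floor 8 mm above the bench. Origin: centre of its underside, z = 0. Two cross battens 8 mm high under the lid drop inside its walls with 7 mm play lengthwise and 10 mm across; the lid then lies flat on the rim, its x along the box's x (either way round), handle point central at z = 110 mm.
- lid_handle (a point): centre of the wooden bar handle of the loose clear lid (0.22 kg). Sheet 248 x 140 x 5 mm, long along its x; bar 36 mm long along x, 15 thick, 22 high, gripped across y; this point is 25 mm above the sheet's top face, 30 above its underside. Two cork discs (66 mm wide, 2 thick) lie on the sheet 87 mm either side along x. Lying on the ware board, this point is 38 mm above the board's top.
- big_jar_mid (a point): centre, half-way up, of the larger loose screw-lid glaze jar (rust-red, pale lid): 58 mm diameter, 74 mm tall, about 0.14 kg; this point is 37 mm above its underside. It stands upright on one of the lid's two cork discs, underside 87 mm above the bench; which end it has varies.
- small_jar_mid (a point): centre, half-way up, of the smaller loose screw-lid glaze jar (dark blue, black lid): 52 mm diameter, 66 mm tall, 0.14 kg or so; this point is 33 mm above its underside. It stands on the lid's other cork disc.
- cup_mid (a point): centre, half-way up, of the loose biscuit-fired cup without handle, seen through the clear lid: 52 mm wide and 58 tall, foot 38 wide, nearly straight above 16 mm height, 0.09 kg; this point is 29 mm above its underside. It stands on the box's inner floor, near the box's lengthwise centre line, some 28 mm from the middle toward either end, with about 30 mm free to each long wall.
- stilt_mid (a point): centre, half-way up, of the loose three-armed white kiln stilt, about 54 mm across and 18 tall, lying on the inner floor of the box beside the cup, a few mm away from it along the box; it stays where it is. This point is 9 mm above its underside.
- board_top (a point): centre of the upper face of the wooden ware board, fixed, 270 mm (its x axis) x 215 mm (its y axis), upper face 20 mm above the bench. It starts empty; the lid, lengthwise along the board's x, fits beside a row of the two jars (140 + 58 mm of the 215). The chest with its open drawer stands beyond x = 0.59 m, y < -0.25 m.
- wheel_top (a point): centre of the upper face of the banding wheel (round grey turntable on a short foot, it does not turn here), head 144 mm across with concentric rings, upper face 58 mm above the bench.

How it is judged:
By the outcome, as a careful person would: the job done as asked, in the order asked, and still so for the second after the job is handed in, with the robot touching nothing.
It also fails if it takes over 141 s, if anything falls off the work surface, if the arm or the gripper's body presses on something with over 40 N, if the wrist force passes 120 N, or if a joint passes its speed limit or range.

ROBOT

A 6-joint arm with a two-finger parallel gripper is mounted at the origin on a cart in front of the work surface, level with it; the furniture and walls round the work are solid. World frame = base frame: x ahead of the robot, y to its left, z up, the work surface at z = 0. Lengths are in m, angles in rad, forces in N, time in s.
With the tool pointing down it reaches from about 0.3 to 0.775 m from the base axis. Payload 14.6 kg.
Tool frame: the origin (TCP) lies between the finger pads; the fingertips stand 14 mm ahead of it and the grasp point (between the pads) lies 5 mm behind it; z points along the fingers, y is the line along which they close (so a half turn about z gives the same grasp; the last joint's range is limited). The gripper opens to 94 mm and grips with 3 to 60 N. Pads are 16 mm wide; open, the fingers measure 119 mm over their backs; the gripper's body (75 mm by 177 mm) begins 78 mm behind the grasp point.
Start: joints at [-1.387, 0.3, 1.521, -0, 1.321, -0.067], TCP at [0.136, -0.533, 0.219] pointing down, gripper open.
Joint ranges: [-3.03, 3.03], [-0.79, 2.21], [0.23, 2.52], [-1.04, 4.18], [0, 3.07], [-2.55, 2.55]. Speed limits (rad/s): [2.22, 2.22, 2.57, 3.14, 3.14, 3.14].

INTERFACE

Orientations are given as a rotation vector (axis times angle).
In Python, from cell import bot gives the robot as it stands. The module is installed in compiled form; this text tells all that it offers.
- The arm moves only by the tool arm_command, never from a script. Its arguments are lists of equal length, an entry for each row: "claw": the gripper command: -1 is shut, 1 is fully open, values between are in proportion; "translation": the shift along the tool's x, y, z in m, a list of three; "twist": the turn, a rotation vector about the tool's x, y, z in degrees, a list of three. A call has 1 to 20 rows; each row is the pose to reach, as a shift and turn from the pose commanded when the call began, along the tool's axes at that moment; what a row does not reach only later rows make up. A row lasts 1/12 s, in which the tool goes at most 41.7 mm and 7.16 degrees, less where a joint would pass 70% of its speed; a pose out of reach is approached as far as the arm can. A call with a gripper value outside its range is refused whole. The fingers move at their own pace and stop on an object; the grip force is fixed at half the most. Time passes only in rows, so rows that repeat a pose let the fingers close. It gives the time, the measured TCP pose, the force, the opening and the grip force at its end, in the units of the state.
- bot.read_state(): the state, without advancing time (a new reading comes with each control period).
- bot.grab_frame(name): name is "scene" or "top" or "wrist"; returns the picture (480x640x3 uint8, blue, green, red); there is no depth.
- bot.camera_model(name): a dict with "fx", "fy", "cx", "cy" (pixels), "R" (3x3) and "t" (3): a world point X has camera coordinates R X + t; the wrist camera has in their place "hand_eye" (4x4, takes a point from camera to tool coordinates, whose origin is the TCP and whose axes are the flange's). Camera axes: x right, y down, z forward; pixel columns grow to the right and rows downward; lengths in m; the calibration is good to about 2 mm. A picture is of the moment at which its call begins: read the wrist's pose just before it. camera_model takes no time and is no camera call.
- bot.job_done(): hands the job in; it is judged then, once.
The state is a dict: "time_s": time; "q": joint angles; "qd": joint speeds; "tau": joint torques, N m; "position": TCP position; "tool_rot": TCP orientation; "force": force on the tool from outside, world axes, zero at the start; "torque": the same for the moment, N m; "finger_gap": finger opening in m; "grip_force": force on a finger pad.
Only numpy, scipy, OpenCV 4.12 (cv2) and the standard library are available. Lean on these libraries where they do the work, as an engineer would, in place of code of your own. Each camera call takes 0.05 s, during which the arm holds its last target. There are 200 camera calls.

## Working session

There is one attempt and no reset: what is moved stays moved. The work goes in short steps, Python scripts to look and compute and a tool call to move; the robot and the scene stay as the last step left them, time stands still between calls to the robot, and variables do not carry over. Pictures are saved under pics/ and viewed, at most 14 in all, crops included, and the job is handed in when it is done.

Besides the shell and the picture viewer there is one more tool, called after ">>>" as name(argument=value, ...) on one line, values as JSON. arm_command: Moves the arm, as the interface text tells. Its arguments: {"type":"object","properties":{"claw":{"type":"array","items":{"type":"number"}},"translation":{"type":"array","items":{"type":"array","items":{"type":"number"}}},"twist":{"type":"array","items":{"type":"array","items":{"type":"number"}}}},"required":["claw","translation","twist"]}

```bash
mkdir -p pics
python3 - <<'E'
from cell import bot
import cv2,numpy as np
np.set_printoptions(precision=4,suppress=True)
s=bot.read_state();print(s)
for n in("scene","top"):
    f=bot.grab_frame(n);cv2.imwrite(f"pics/{n}0.png",f);print(n,bot.camera_model(n))
print(bot.camera_model("wrist"))
E
```

```text
{'time_s': 0.0, 'q': array([-1.3866,  0.3005,  1.5216, -0.    ,  1.3207, -0.0666]), 'qd': array([-0.0024,  0.0006, -0.0005,  0.    ,  0.0012, -0.0001]), 'tau': array([  0.001 , -53.1801, -35.2735,   0.0709,   0.0243,  -0.0001]), 'position': array([ 0.1364, -0.5326,  0.2189]), 'tool_rot': array([-3.1158, -0.3928,  0.0001]), 'force': array([-0.0852,  1.2296, -0.9031]), 'torque': array([-0.0034, -0.0037, -0.0316]), 'grip_force': 0.0, 'finger_gap': 0.0939392428531751}
scene {'fx': 544.5095322710491, 'fy': 544.5095322710491, 'cx': 314.4968829091849, 'cy': 246.9432882519919, 'R': array([[-0.8897, -0.4559, -0.024 ],
       [-0.1883,  0.4144, -0.8904],
       [ 0.4159, -0.7877, -0.4545]]), 't': array([0.3976, 0.2544, 0.7981])}
top {'fx': 449.5850674338952, 'fy': 449.5850674338952, 'cx': 317.64020466538017, 'cy': 233.23791848599205, 'R': array([[ 0.0261, -0.9996, -0.0069],
       [-0.9985, -0.0257, -0.0477],
       [ 0.0475,  0.0081, -0.9988]]), 't': array([-0.1814,  0.5067,  0.9396])}
{'fx': 336.5068582181985, 'fy': 336.5068582181985, 'cx': 323.39367873236336, 'cy': 243.39944642010533, 'hand_eye': array([[-0.    , -0.9704, -0.2416,  0.0691],
       [ 1.    , -0.0002,  0.0009,  0.0011],
       [-0.0009, -0.2416,  0.9704, -0.1658],
       [ 0.    ,  0.    ,  0.    ,  1.    ]])}
```

View pics/top0.png

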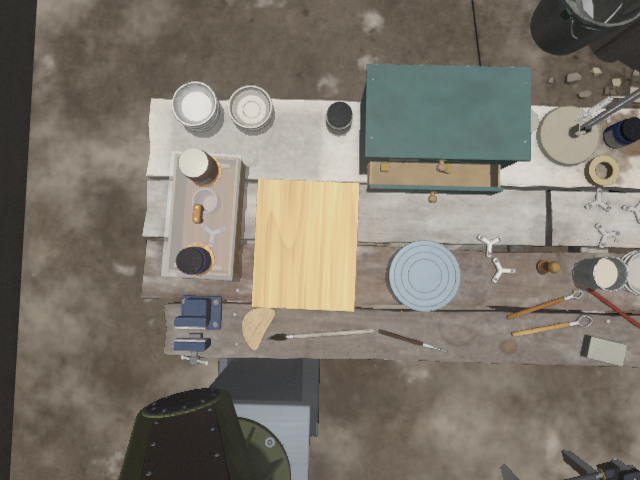

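View pics/scene0.png

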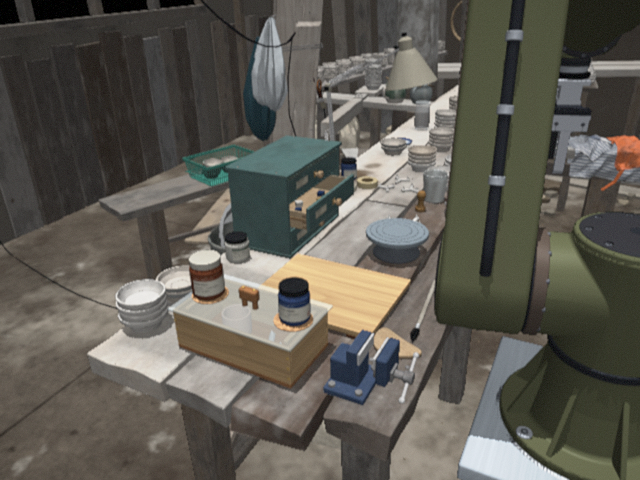

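The top view shows the box at left: big jar (pale lid, ~195,167), handle (~197,213), cup (~205,200) toward the far end, stilt (~212,235), small jar (~194,260). The board spans (252–358, 180–310) and the wheel is centred at ~(425,275).

```bash
cat > h.py <<'E'
from cell import bot
import cv2,numpy as np
from scipy.spatial.transform import Rotation as Ro
np.set_printoptions(precision=4,suppress=True)
def ray(n,uv,z,st=None):
    """cast pixels onto plane z"""
    c=bot.camera_model(n);uv=np.atleast_2d(np.array(uv,float))
    d=np.c_[(uv[:,0]-c['cx'])/c['fx'],(uv[:,1]-c['cy'])/c['fy'],np.ones(len(uv))]
    if n=='wrist':
        H=c['hand_eye'];T=Ro.from_rotvec(st['tool_rot']).as_matrix()
        D=d@(T@H[:3,:3]).T;o=T@H[:3,3]+st['position']
    else:
        D=d@c['R'];o=-c['R'].T@c['t']
    return o+D*((z-o[2])/D[:,2])[:,None]
def blob(m,box=None):
    """largest blob: contour (full-image pixels)"""
    m=m.astype(np.uint8)
    if box: k=np.zeros_like(m);x0,y0,x1,y1=box;k[y0:y1,x0:x1]=1;m=m*k
    cs=cv2.findContours(m,cv2.RETR_EXTERNAL,cv2.CHAIN_APPROX_NONE)[0]
    return max(cs,key=cv2.contourArea)
def tool(v,st):
    """world vector -> tool axes"""
    return Ro.from_rotvec(st['tool_rot']).inv().apply(v)
def wrist(name):
    st=bot.read_state();f=bot.grab_frame('wrist');cv2.imwrite(f'pics/{name}.png',f);return st,f
E
python3 - <<'E'
from h import *
f=cv2.imread('pics/top0.png');hsv=cv2.cvtColor(f,cv2.COLOR_BGR2HSV);H,S,V=[hsv[...,i].astype(int) for i in range(3)]
def rep(n,c,z):
    (p,sz,a)=cv2.minAreaRect(c);q=ray('top',cv2.boxPoints((p,sz,a)),z);print(n,'px',np.round(p,1),'w',ray('top',p,z)[0],'corners',q[:,:2].tolist() and np.round(q[:,:2],3).tolist(),'sides',np.linalg.norm(q[0]-q[1]),np.linalg.norm(q[1]-q[2]))
rep('board',blob((S>60)&(V>150)&(H>12)&(H<30),(248,172,362,316)),.02)
rep('wheel',blob((H>95)&(H<120)&(S>25)&(V>90),(380,230,470,320)),.058)
rep('handle',blob((S>140)&(H<20)&(V>80),(185,198,210,230)),.121)
rep('small',blob((V<70),(168,240,220,280)),.153)
rep('big lid',blob((V>175)&(S<70),(176,145,211,185)),.161)
rep('lid',np.array([[175,152],[242,154],[236,278],[165,276]]).astype(np.int32),.085)
for n,p,z in(('cup',(205,200),.066),('stilt',(212,235),.02)):print(n,ray('top',p,z)[0])
cv2.imwrite('pics/c0.png',cv2.resize(f[140:290,150:260],None,fx=4,fy=4,interpolation=cv2.INTER_CUBIC))
E
```

```text
board px [303.6 248.6] w [ 0.4778 -0.1397  0.02  ] corners [[0.337, -0.028], [0.623, -0.029], [0.621, -0.253], [0.335, -0.249]] sides 0.28635859155989535 0.2245123860726728
wheel px [451.1 286.6] w [ 0.4092 -0.4378  0.058 ] corners [[0.39, -0.415], [0.438, -0.439], [0.428, -0.461], [0.38, -0.436]] sides 0.05389607600505729 0.023590568778403452Traceback (most recent call last):
  File "<stdin>", line 7, in <module>
  File "h.py", line 20, in blob
    return max(cs,key=cv2.contourArea)
ValueError: max() iterable argument is empty
```

Run:
```python
from h import *
f=cv2.imread('pics/top0.png');hsv=cv2.cvtColor(f,cv2.COLOR_BGR2HSV);H,S,V=[hsv[...,i].astype(int) for i in range(3)]
def rep(n,m,box,z):
    try:c=blob(m,box)
    except ValueError: print(n,'none');return
    (p,sz,a)=cv2.minAreaRect(c);q=ray('top',cv2.boxPoints((p,sz,a)),z);print(n,'px',np.round(p,1),'w',ray('top',p,z)[0],'corners',np.round(q[:,:2],3).tolist(),'sides',np.linalg.norm(q[0]-q[1]),np.linalg.norm(q[1]-q[2]))
for p in((197,213),(425,275),(410,262),(195,167),(194,260),(212,188)):print(p,hsv[p[1],p[0]])
B=(H>95)&(H<125)&(S>15)&(V>60)
m=cv2.morphologyEx(B.astype(np.uint8),cv2.MORPH_CLOSE,np.ones((5,5)))
rep('wheel',m,(380,230,470,320),.058)
rep('handle',(S>100)&(H<25),(185,200,210,228),.121)
rep('small',(V<70),(168,240,220,280),.153)
rep('big lid',(V>175)&(S<70),(176,145,211,185),.161)
rep('board',(S>60)&(V>150)&(H>12)&(H<30),(248,172,362,316),.02)
q=ray('top',[[175,152],[242,154],[236,278],[165,276]],.085);print('lid',q,q.mean(0))
for n,p,z in(('cup',(205,200),.066),('stilt',(212,235),.02)):print(n,ray('top',p,z)[0])
cv2.imwrite('pics/c0.png',cv2.resize(f[140:290,150:260],None,fx=4,fy=4,interpolation=cv2.INTER_CUBIC))
```

```text
(197, 213) [ 15 118 195]
(425, 275) [104  23 189]
(410, 262) [101  21 191]
(195, 167) [ 25  14 217]
(194, 260) [15  8 68]
(212, 188) [ 15  36 182]
wheel px [424.  275.5] w [ 0.4299 -0.3834  0.058 ] corners [[0.499, -0.312], [0.503, -0.452], [0.361, -0.454], [0.358, -0.315]] sides 0.1402693184757485 0.14143784405907547
handle px [196.5 213.5] w [0.5373 0.0594 0.121 ] corners [[0.553, 0.067], [0.553, 0.053], [0.521, 0.052], [0.521, 0.065]] sides 0.013189390139451005 0.032046427955314
small px [190.  260.5] w [0.4495 0.0588 0.153 ] corners [[0.471, 0.083], [0.473, 0.036], [0.428, 0.035], [0.427, 0.081]] sides 0.04691760565914791 0.04487967890175802
big lid px [193.  160.5] w [0.6294 0.0582 0.161 ] corners [[0.657, 0.09], [0.658, 0.029], [0.602, 0.027], [0.601, 0.088]] sides 0.061414249102446465 0.056281012328929354
board px [303.6 248.6] w [ 0.4778 -0.1397  0.02  ] corners [[0.337, -0.028], [0.623, -0.029], [0.621, -0.253], [0.335, -0.249]] sides 0.28635859155989535 0.2245123860726728
lid [[ 0.6609  0.1167  0.085 ]
 [ 0.6602 -0.0157  0.085 ]
 [ 0.4165 -0.0124  0.085 ]
 [ 0.4167  0.1261  0.085 ]] [0.5386 0.0537 0.085 ]
cup [0.5695 0.0588 0.066 ]
stilt [0.5014 0.0533 0.02  ]
```

View pics/c0.png

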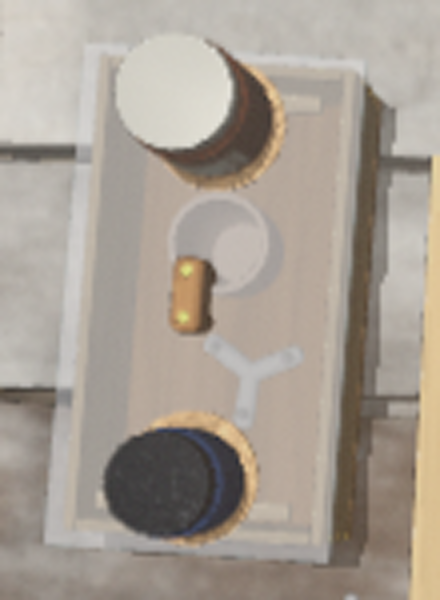

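The crop shows the clear lid slightly rotated, with battens visible, the cup at crop (220,243), the stilt at (255,372) and the handle at (190,293). Next I move over the box and look with the wrist camera.

>>> arm_command(claw=[1,1,1,1,1,1,1,1,1,1,1,1,1,1,1,1,1,1,1,1], translation=[[0.026,-0.023,-0.014],[0.053,-0.047,-0.028],[0.079,-0.07,-0.042],[0.105,-0.093,-0.056],[0.132,-0.117,-0.07],[0.158,-0.14,-0.084],[0.184,-0.163,-0.098],[0.21,-0.187,-0.112],[0.237,-0.21,-0.126],[0.263,-0.233,-0.14],[0.29,-0.257,-0.14],[0.316,-0.28,-0.14],[0.342,-0.304,-0.14],[0.369,-0.327,-0.14],[0.395,-0.35,-0.14],[0.421,-0.374,-0.14],[0.448,-0.397,-0.14],[0.474,-0.42,-0.14],[0.5,-0.444,-0.14],[0.526,-0.467,-0.14]], twist=[[0,0,0.7],[0,0,1.4],[0,0,2.1],[0,0,2.8],[0,0,3.5],[0,0,4.2],[0,0,4.9],[0,0,5.6],[0,0,6.3],[0,0,7],[0,0,7.7],[0,0,8.4],[0,0,9.1],[0,0,9.8],[0,0,10.5],[0,0,11.3],[0,0,12.1],[0,0,12.9],[0,0,13.7],[0,0,14.4]])

```text
time_s: 1.77
position: [0.5307, 0.052, 0.3592]
tool_rot: [-3.142, 0.002, 0.001]
force: [-0.0, -1.2, 1.3]
finger_gap: 0.0938
grip_force: 0.0
```

Run:
```python
from h import *
st,f=wrist('w1');print(st['position'],st['tool_rot'],st['qd'])
```

```text
[0.5307 0.052  0.3592] [-3.1416  0.0016  0.0007] [ 0.6498  0.6172 -0.7208 -0.0025  0.0966  0.7902]
```

View pics/w1.png

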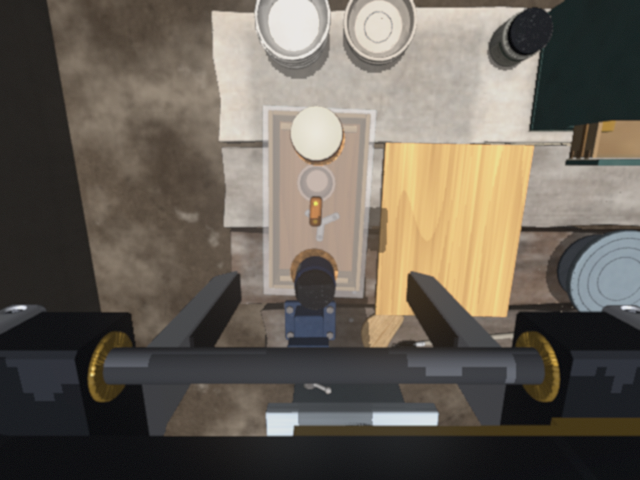

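The wrist view shows the big jar lid (317,133), cup (316,182), handle (315,210), stilt (325,228), small jar lid (315,280), lid outline (265,107)–(364,298) and board (385,143)–(530,315). I take a still frame and measure on an enlarged crop.

Run:
```python
from h import *
st,f=wrist('w2');print(st['position'],st['tool_rot'],np.abs(st['qd']).max())
hsv=cv2.cvtColor(f,cv2.COLOR_BGR2HSV);H,S,V=[hsv[...,i].astype(int) for i in range(3)]
import pickle;pickle.dump(st,open('st2.pkl','wb'))
cv2.imwrite('pics/w2c.png',cv2.resize(f[90:310,240:540],(800,587),interpolation=cv2.INTER_CUBIC))
def rep(n,m,box,z):
    try:c=blob(m,box)
    except ValueError: print(n,'none');return
    p,r=cv2.minEnclosingCircle(c);rc=cv2.minAreaRect(c);q=ray('wrist',cv2.boxPoints(rc),z,st)
    print(n,np.round(p,1),'circ',ray('wrist',p,z,st)[0],'rect',ray('wrist',rc[0],z,st)[0],np.round(q[:,:2],3).tolist())
rep('handle',(S>100)&(H<25),(300,190,330,226),.121)
rep('big',(V>170)&(S<80),(286,100,350,165),.161)
rep('small',(V<60),(290,250,340,303),.153)
rep('board',(S>60)&(V>120)&(H>10)&(H<30),(378,120,545,330),.02)
```

```text
[0.5326 0.0557 0.3581] [-3.1404 -0.0008  0.0025] 0.14557230024909282
handle [318. 212.] circ [0.5405 0.0609 0.121 ] rect [0.5405 0.0597 0.121 ] [[0.556, 0.066], [0.556, 0.054], [0.525, 0.054], [0.525, 0.066]]
big [317.5 132. ] circ [0.6293 0.0605 0.161 ] rect [0.6293 0.0605 0.161 ] [[0.66, 0.092], [0.66, 0.029], [0.597, 0.028], [0.597, 0.094]]
small [316.5 290.9] circ [0.4518 0.0624 0.153 ] rect [0.4573 0.0618 0.153 ] [[0.476, 0.085], [0.476, 0.039], [0.438, 0.038], [0.438, 0.086]]
board [457.5 237.5] circ [ 0.4856 -0.1516  0.02  ] rect [ 0.488  -0.1568  0.02  ] [[0.625, -0.024], [0.625, -0.262], [0.331, -0.309], [0.331, -0.036]]
```

View pics/w2c.png

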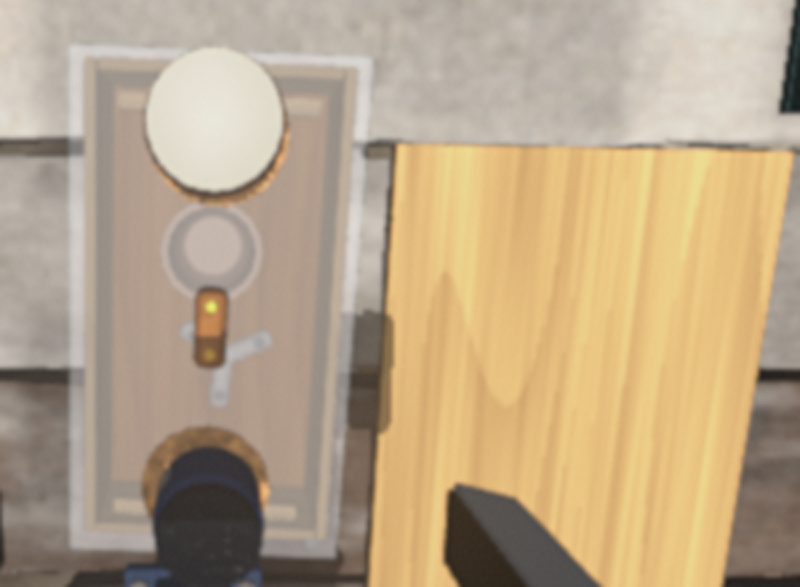

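Run:
```python
from h import *
import pickle;st=pickle.load(open('st2.pkl','rb'))
def c(p):return np.array(p,float)/[800/300,587/220]+[240,90]
def quad(n,ps,z):
    q=ray('wrist',c(ps),z,st)[:,:2];l=q[0]-q[3];r=q[1]-q[2]
    print(n,q.tolist() and np.round(q,4).tolist(),'c',q.mean(0),'yawL,R',np.degrees([np.arctan2(*l[::-1]),np.arctan2(*r[::-1])]),'len',np.linalg.norm(l),np.linalg.norm(q[0]-q[1]),
     'yaw top,bot',[np.degrees(np.arctan2(-v[0],v[1])) for v in (q[0]-q[1],q[3]-q[2])])
quad('lid',[(70,45),(373,58),(335,557),(72,547)],.085)
quad('rim',[(82,57),(357,68),(327,540),(87,533)],.08)
for n,p,z in(('cuprim',(211,251),.066),('cork s',(207,490),.087),('stilt',(223,355),.02),('boardTL',(395,145),.02),('boardTR',(795,153),.02)):print(n,ray('wrist',c(p),z,st)[0])
# top cam board corners / edges
f=cv2.imread('pics/top0.png');hsv=cv2.cvtColor(f,cv2.COLOR_BGR2HSV)
m=(hsv[...,1]>60)&(hsv[...,2]>150)&(hsv[...,0]>12)&(hsv[...,0]<30)
k=cv2.approxPolyDP(cv2.convexHull(blob(m,(248,172,362,316))),6,True)[:,0];print(k.tolist(),ray('top',k,.02)[:,:2])
```

```text
lid [[0.6641, 0.1242], [0.6586, -0.0147], [0.4125, -0.0049], [0.418, 0.1332]] c [0.5383 0.0595] yawL,R [-2.0889 -2.282 ] len 0.24629617634188913 0.13898360787508154 yaw top,bot [np.float64(-2.2740611029120266), np.float64(-2.29896890800247)]
rim [[0.6596, 0.1196], [0.6549, -0.0082], [0.42, -0.001], [0.4238, 0.1258]] c [0.5396 0.0591] yawL,R [-1.5058 -1.7521] len 0.23588481043184892 0.1279191273142451 yaw top,bot [np.float64(-2.124250468439221), np.float64(-1.74728633570934)]
cuprim [0.5698 0.0602 0.066 ]
cork s [0.4502 0.0622 0.087 ]
stilt [0.508  0.0541 0.02  ]
boardTL [ 0.623  -0.0386  0.02  ]
boardTR [ 0.6189 -0.2548  0.02  ]
[[258, 179], [359, 183], [354, 310], [248, 315]] [[ 0.6222 -0.0395]
 [ 0.619  -0.2526]
 [ 0.3531 -0.248 ]
 [ 0.3369 -0.0279]]
```

Wrist crop gives the box centre at about (0.539, 0.059) with yaw −1.9°, the board centre at (0.486, −0.144), the big jar at (0.629, 0.060), the small jar at (0.451, 0.062) and the cup at (0.570, 0.060). I go over the big jar.

>>> arm_command(claw=[1,1,1,1,1,1,1,1,1,1], translation=[[0.025,-0.002,0.03],[0.05,-0.005,0.06],[0.075,-0.007,0.09],[0.097,-0.008,0.12],[0.097,-0.008,0.145],[0.097,-0.008,0.16],[0.097,-0.008,0.16],[0.097,-0.008,0.16],[0.097,-0.008,0.16],[0.097,-0.008,0.16]], twist=[[0,0,0],[0,0,0],[0,0,0],[0,0,0],[0,0,0],[0,0,0],[0,0,0],[0,0,0],[0,0,0],[0,0,0]])

```text
time_s: 2.7
position: [0.6275, 0.0579, 0.2014]
tool_rot: [-3.141, 0.001, -0.004]
force: [0.7, 0.3, 0.3]
finger_gap: 0.0939
grip_force: 0.0
```

Run:
```python
from h import *
st,f=wrist('w3');print(st['position'],st['tool_rot'],np.abs(st['qd']).max())
hsv=cv2.cvtColor(f,cv2.COLOR_BGR2HSV);H,S,V=[hsv[...,i].astype(int) for i in range(3)]
c=blob((V>150)&(S<80),(220,100,420,400));p,r=cv2.minEnclosingCircle(c);print(p,r,cv2.minAreaRect(c),ray('wrist',p,.161,st)[0])
```

```text
[0.6275 0.0579 0.2014] [-3.1415  0.001  -0.0042] 0.004942074154940576
(306.0, 222.5) 149.67391967773438 ((319.5, 222.5), (245.0, 199.0), 90.0) [0.6592 0.0673 0.161 ]
```

View pics/w3.png

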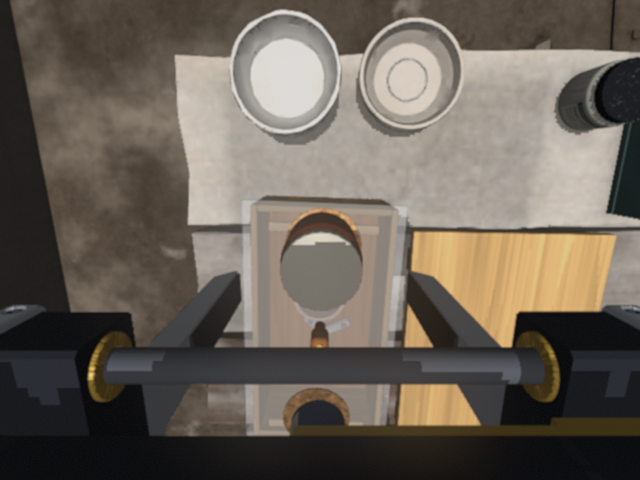

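The wrist view shows the big jar lid centred at (321,270), which lies straight under the tool at (0.628, 0.058). I descend, grip and lift.

>>> arm_command(claw=[1,1,1,1,-1,-1,-1,-1,-1,-1,-1,-1,-1,-1,-1,-1,-1,-1,-1,-1], translation=[[0,0,0.03],[0,0,0.06],[0,0,0.076],[0,0,0.076],[0,0,0.076],[0,0,0.076],[0,0,0.076],[0,0,0.076],[0,0,0.076],[0,0,0.076],[0,0,0.076],[0,0,0.076],[0,0,0.076],[0,0,0.07],[0,0,0.05],[0,0,0.02],[0,0,-0.01],[0,0,-0.03],[0,0,-0.03],[0,0,-0.03]], twist=[[0,0,0],[0,0,0],[0,0,0],[0,0,0],[0,0,0],[0,0,0],[0,0,0],[0,0,0],[0,0,0],[0,0,0],[0,0,0],[0,0,0],[0,0,0],[0,0,0],[0,0,0],[0,0,0],[0,0,0],[0,0,0],[0,0,0],[0,0,0]])

```text
time_s: 4.42
position: [0.6272, 0.058, 0.2297]
tool_rot: [3.142, -0.001, 0.001]
force: [-0.2, -0.6, -1.9]
finger_gap: 0.0569
grip_force: 30.0
```

>>> arm_command(claw=[-1,-1,-1,-1,-1,-1,-1,-1,-1,-1,-1,-1,-1,-1,-1,-1,-1,-1,-1,-1], translation=[[-0.01,0.018,0],[-0.028,0.05,0],[-0.046,0.084,0],[-0.064,0.116,0],[-0.082,0.148,0],[-0.1,0.18,0],[-0.118,0.212,0.01],[-0.134,0.242,0.025],[-0.145,0.262,0.04],[-0.152,0.274,0.06],[-0.152,0.274,0.085],[-0.152,0.274,0.11],[-0.152,0.274,0.13],[-0.152,0.274,0.145],[-0.152,0.274,0.155],[-0.152,0.274,0.155],[-0.152,0.274,0.155],[-0.152,0.274,0.155],[-0.152,0.274,0.155],[-0.152,0.274,0.155]], twist=[[0,0,0],[0,0,0],[0,0,0],[0,0,0],[0,0,0],[0,0,0],[0,0,0],[0,0,0],[0,0,0],[0,0,0],[0,0,0],[0,0,0],[0,0,0],[0,0,0],[0,0,0],[0,0,0],[0,0,0],[0,0,0],[0,0,0],[0,0,0]])

```text
time_s: 6.08
position: [0.4753, -0.216, 0.0752]
tool_rot: [3.141, -0.001, 0.002]
force: [-0.3, 0.1, -1.8]
finger_gap: 0.0568
grip_force: 30.0
```

>>> arm_command(claw=[-1,-1,-1,-1,-1,1,1,1,1,1,1,1,1,1,1,1], translation=[[0,0,0.006],[0,0,0.012],[0,0,0.016],[0,0,0.016],[0,0,0.016],[0,0,0.016],[0,0,0.016],[0,0,0.016],[0,0,0.016],[0,0,0.01],[0,0,-0.02],[0,0,-0.055],[0,0,-0.09],[0,0,-0.125],[0,0,-0.15],[0,0,-0.15]], twist=[[0,0,0],[0,0,0],[0,0,0],[0,0,0],[0,0,0],[0,0,0],[0,0,0],[0,0,0],[0,0,0],[0,0,0],[0,0,0],[0,0,0],[0,0,0],[0,0,0],[0,0,0],[0,0,0]])

```text
time_s: 7.42
position: [0.4764, -0.2165, 0.2305]
tool_rot: [3.137, -0.001, 0.012]
force: [0.7, -0.0, 0.0]
finger_gap: 0.094
grip_force: 0.0
```

>>> arm_command(claw=[1,1,1,1,1,1,1,1,1,1,1,1,1,1], translation=[[-0.002,-0.02,0],[-0.004,-0.05,0],[-0.006,-0.085,0],[-0.01,-0.12,0],[-0.012,-0.155,0],[-0.015,-0.19,0],[-0.018,-0.225,0],[-0.021,-0.255,0],[-0.024,-0.278,0.01],[-0.024,-0.278,0.025],[-0.024,-0.278,0.025],[-0.024,-0.278,0.025],[-0.024,-0.278,0.025],[-0.024,-0.278,0.025]], twist=[[0,0,0],[0,0,0],[0,0,0],[0,0,0],[0,0,0],[0,0,0],[0,0,0],[0,0,0],[0,0,0],[0,0,0],[0,0,0],[0,0,0],[0,0,0],[0,0,0]])

```text
time_s: 8.58
position: [0.4515, 0.0616, 0.2002]
tool_rot: [-3.142, 0.003, -0.002]
force: [0.2, 0.5, 0.3]
finger_gap: 0.0942
grip_force: 0.0
```

Run:
```python
from h import *
st,f=wrist('w4');print(st['position'],st['tool_rot'],np.abs(st['qd']).max(),st['finger_gap'])
t=bot.grab_frame('top');cv2.imwrite('pics/top4.png',t)
g=np.zeros((480,800,3),np.uint8);g[:,:640]=f
g[:,640:]=cv2.resize(t[140:380,230:310] if 0 else t[165:325,248:301],(160,480))
cv2.imwrite('pics/w4v.png',f)
```

```text
[0.4515 0.0616 0.2002] [-3.1416  0.0026 -0.0016] 0.003988706898834425 0.09419692366053298
```

View pics/w4v.png

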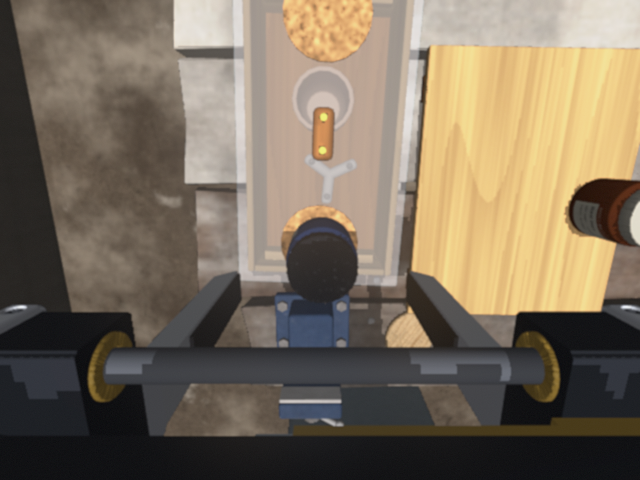

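Small jar lid is centred at (321,261), about 4 mm ahead of the tool; the big jar stands upright on the board. Gripping.

>>> arm_command(claw=[1,1,1,1,1,-1,-1,-1,-1,-1,-1,-1,-1,-1,-1,-1,-1,-1,-1,-1], translation=[[0.004,0,0.02],[0.004,0,0.05],[0.004,0,0.075],[0.004,0,0.082],[0.004,0,0.082],[0.004,0,0.082],[0.004,0,0.082],[0.004,0,0.082],[0.004,0,0.082],[0.004,0,0.082],[0.004,0,0.082],[0.004,0,0.082],[0.004,0,0.082],[0.004,0,0.082],[0.004,0,0.075],[0.004,0,0.05],[0.004,0,0.02],[0.004,0,-0.01],[0.004,0,-0.03],[0.004,0,-0.03]], twist=[[0,0,0],[0,0,0],[0,0,0],[0,0,0],[0,0,0],[0,0,0],[0,0,0],[0,0,0],[0,0,0],[0,0,0],[0,0,0],[0,0,0],[0,0,0],[0,0,0],[0,0,0],[0,0,0],[0,0,0],[0,0,0],[0,0,0],[0,0,0]])

```text
time_s: 10.35
position: [0.4564, 0.0622, 0.2336]
tool_rot: [-3.141, 0.001, -0.01]
force: [0.2, 0.4, -1.3]
finger_gap: 0.0506
grip_force: 30.0
```

>>> arm_command(claw=[-1,-1,-1,-1,-1,-1,-1,-1,-1,-1,-1,-1,-1,-1,-1,-1,-1,-1,-1,-1], translation=[[-0.004,0.018,0],[-0.012,0.05,0],[-0.02,0.084,0],[-0.028,0.116,0],[-0.036,0.148,0],[-0.044,0.18,0],[-0.051,0.212,0.005],[-0.058,0.242,0.015],[-0.063,0.264,0.03],[-0.066,0.276,0.05],[-0.066,0.276,0.08],[-0.066,0.276,0.11],[-0.066,0.276,0.135],[-0.066,0.276,0.155],[-0.066,0.276,0.164],[-0.066,0.276,0.164],[-0.066,0.276,0.164],[-0.066,0.276,0.164],[-0.066,0.276,0.164],[-0.066,0.276,0.164]], twist=[[0,0,0],[0,0,0],[0,0,0],[0,0,0],[0,0,0],[0,0,0],[0,0,0],[0,0,0],[0,0,0],[0,0,0],[0,0,0],[0,0,0],[0,0,0],[0,0,0],[0,0,0],[0,0,0],[0,0,0],[0,0,0],[0,0,0],[0,0,0]])

```text
time_s: 12.02
position: [0.3894, -0.214, 0.0663]
tool_rot: [3.141, -0.001, 0.002]
force: [-0.3, -0.9, -1.3]
finger_gap: 0.0505
grip_force: 30.0
```

>>> arm_command(claw=[-1,-1,-1,-1,-1,1,1,1,1,1,1,1,1,1,1,1], translation=[[0,0,0.005],[0,0,0.01],[0,0,0.0145],[0,0,0.0145],[0,0,0.0145],[0,0,0.0145],[0,0,0.0145],[0,0,0.0145],[0,0,0.0145],[0,0,0.01],[0,0,-0.02],[0,0,-0.055],[0,0,-0.09],[0,0,-0.125],[0,0,-0.15],[0,0,-0.15]], twist=[[0,0,0],[0,0,0],[0,0,0],[0,0,0],[0,0,0],[0,0,0],[0,0,0],[0,0,0],[0,0,0],[0,0,0],[0,0,0],[0,0,0],[0,0,0],[0,0,0],[0,0,0],[0,0,0]])

```text
time_s: 13.35
position: [0.3904, -0.2146, 0.2208]
tool_rot: [3.137, -0.001, 0.011]
force: [1.2, -0.4, 0.6]
finger_gap: 0.0936
grip_force: 0.0
```

>>> arm_command(claw=[1,1,1,1,1,0,0,0,0,0,0,0,0,0,0,0], translation=[[0.01,-0.018,0],[0.026,-0.048,0],[0.042,-0.08,0],[0.06,-0.112,0],[0.078,-0.144,0],[0.096,-0.176,0],[0.112,-0.206,0],[0.128,-0.234,0],[0.142,-0.258,0],[0.15,-0.273,0],[0.15,-0.273,0],[0.15,-0.273,0],[0.15,-0.273,0],[0.15,-0.273,0],[0.15,-0.273,0],[0.15,-0.273,0]], twist=[[0,0,0],[0,0,0],[0,0,0],[0,0,0],[0,0,0.5],[0,0,1],[0,0,1.5],[0,0,2],[0,0,2],[0,0,2],[0,0,2],[0,0,2],[0,0,2],[0,0,2],[0,0,2],[0,0,2]])

```text
time_s: 14.68
position: [0.539, 0.0585, 0.2157]
tool_rot: [-3.141, 0.057, -0.0]
force: [-0.2, -0.4, 0.2]
finger_gap: 0.0467
grip_force: 0.0
```

Run:
```python
from h import *
st,f=wrist('w5');print(st['position'],st['tool_rot'],np.abs(st['qd']).max(),st['finger_gap'])
import pickle;pickle.dump(st,open('st5.pkl','wb'))
```

```text
[0.539  0.0585 0.2157] [-3.1411  0.0571 -0.0005] 0.005513356353293291 0.0467378967995752
```

View pics/w5.png

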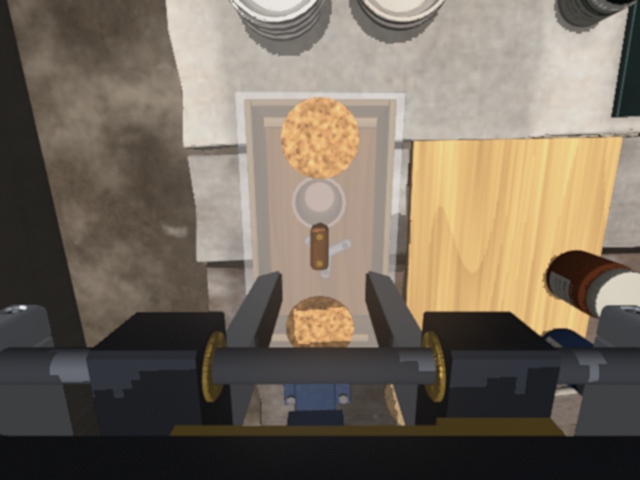

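Handle bar is at (320,247) nearly under the tool, the far cork at (320,138), the cup rim at (318,203), the stilt at (328,255), and the lid far corners at (237,94) and (405,94).

Run:
```python
from h import *
import pickle;st=pickle.load(open('st5.pkl','rb'));f=cv2.imread('pics/w5.png')
hsv=cv2.cvtColor(f,cv2.COLOR_BGR2HSV);H,S,V=[hsv[...,i].astype(int) for i in range(3)]
c=blob((S>130)&(V<170),(305,220,335,275));r=cv2.minAreaRect(c);print('handle',r,ray('wrist',r[0],.115,st)[0])
k=blob((S>110)&(V>150),(270,90,370,185));e=cv2.fitEllipse(k);p1=ray('wrist',e[0],.087,st)[0];print('cork',e,p1)
for n,p,z in(('lidL',(237,94),.085),('lidR',(405,94),.085),('cup',(318.5,203),.066),('stilt',(328,255),.026),('rimL',(247,100),.08),('rimR',(395,100),.08)):print(n,ray('wrist',p,z,st)[0])
a=np.radians(-2.1);print('lid centre from cork',p1[:2]-.087*np.array([np.cos(a),np.sin(a)]))
```

```text
handle ((318.810791015625, 263.1351013183594), (8.548747062683105, 8.219949722290039), 9.462322235107422) [0.5255 0.0613 0.115 ]
cork ((319.9629821777344, 137.81468200683594), (75.64484405517578, 78.98046112060547), 3.632326126098633) [0.6263 0.0567 0.087 ]
lidL [0.6631 0.1232 0.085 ]
lidR [ 0.6581 -0.0141  0.085 ]
cup [0.5692 0.0605 0.066 ]
stilt [0.5068 0.0531 0.026 ]
rimL [0.6591 0.1164 0.08  ]
rimR [ 0.6546 -0.007   0.08  ]
lid centre from cork [0.5393 0.0599]
```

>>> arm_command(claw=[0,0,0,0,0,0,-1,-1,-1,-1,-1,-1,-1,-1,-1,-1,-1,-1,-1,-1], translation=[[0,-0.001,0.03],[0,-0.001,0.06],[0,-0.001,0.09],[0,-0.001,0.109],[0,-0.001,0.109],[0,-0.001,0.109],[0,-0.001,0.109],[0,-0.001,0.109],[0,-0.001,0.109],[0,-0.001,0.109],[0,-0.001,0.109],[0,-0.001,0.109],[0,-0.001,0.105],[0,-0.001,0.098],[0,-0.001,0.088],[0,-0.001,0.075],[0,-0.001,0.055],[0,-0.001,0.035],[0,-0.001,0.035],[0,-0.001,0.035]], twist=[[0,0,0],[0,0,0],[0,0,0],[0,0,0],[0,0,0],[0,0,0],[0,0,0],[0,0,0],[0,0,0],[0,0,0],[0,0,0],[0,0,0],[0,0,0],[0,0,0],[0,0,0],[0,0,0],[0,0,0],[0,0,0],[0,0,0],[0,0,0]])

```text
time_s: 16.4
position: [0.5395, 0.0601, 0.1814]
tool_rot: [-3.141, 0.056, -0.003]
force: [-0.0, 0.6, -2.7]
finger_gap: 0.0149
grip_force: 30.0
```

>>> arm_command(claw=[-1,-1,-1,-1,-1,-1,-1,-1,-1,-1,-1,-1,-1,-1,-1,-1,-1,-1,-1,-1], translation=[[-0.004,0.014,0],[-0.01,0.036,0],[-0.016,0.06,0],[-0.022,0.084,0],[-0.028,0.108,0],[-0.034,0.13,0],[-0.04,0.15,0],[-0.045,0.164,0],[-0.047,0.171,0.01],[-0.047,0.171,0.03],[-0.047,0.171,0.055],[-0.047,0.171,0.08],[-0.047,0.171,0.1],[-0.047,0.171,0.111],[-0.047,0.171,0.111],[-0.047,0.171,0.111],[-0.047,0.171,0.111],[-0.047,0.171,0.111],[-0.047,0.171,0.111],[-0.047,0.171,0.111]], twist=[[0,0,0],[0,0,0],[0,0,0],[0,0,-0.5],[0,0,-1],[0,0,-1],[0,0,-1],[0,0,-1],[0,0,-1],[0,0,-1],[0,0,-1],[0,0,-1],[0,0,-1],[0,0,-1],[0,0,-1],[0,0,-1],[0,0,-1],[0,0,-1],[0,0,-1],[0,0,-1]])

```text
time_s: 18.07
position: [0.4865, -0.1092, 0.0701]
tool_rot: [3.141, -0.028, 0.002]
force: [0.2, 0.1, -2.9]
finger_gap: 0.015
grip_force: 30.0
```

Run:
```python
from h import *
t=bot.grab_frame('top');s=bot.grab_frame('scene');print(bot.read_state()['position'],bot.read_state()['tool_rot'])
v=np.zeros((600,800,3),np.uint8)
v[:,:440]=cv2.resize(t[140:330,160:300],(440,600),interpolation=cv2.INTER_CUBIC)
v[:300,440:]=cv2.resize(s[200:380,170:430],(360,300));cv2.imwrite('pics/v6.png',v)
```

```text
[ 0.4863 -0.1091  0.0698] [ 3.1413 -0.0283  0.0011]
```

View pics/v6.png

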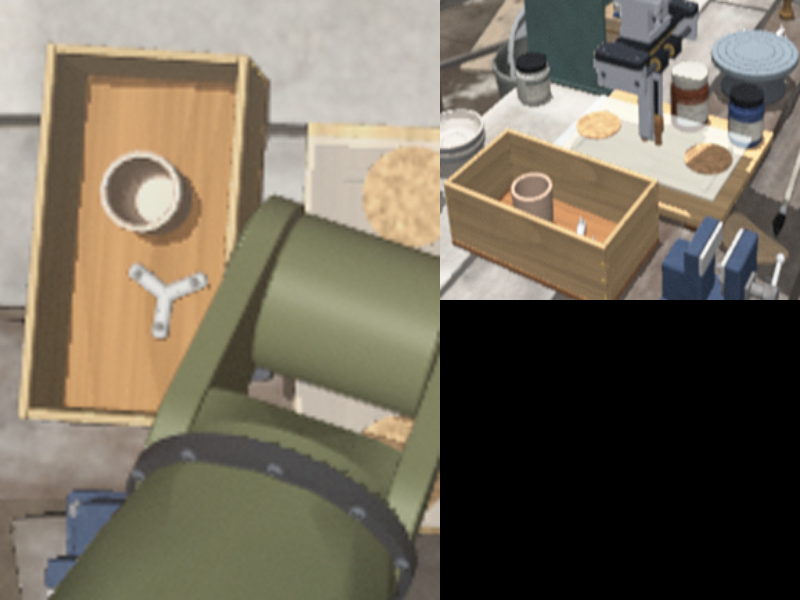

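The lid hovers level over the board beside the two standing jars, and the open box shows the cup and stilt undisturbed. I lower and release.

>>> arm_command(claw=[-1,-1,-1,-1,-1,-1,0,0,0,0,0,0,0,0,0,0], translation=[[0,0,0.004],[0,0,0.008],[0,0,0.012],[0,0,0.0142],[0,0,0.0142],[0,0,0.0142],[0,0,0.0142],[0,0,0.0142],[0,0,0.0142],[0,0,0.0142],[0,0,0],[0,0,-0.03],[0,0,-0.06],[0,0,-0.1],[0,0,-0.14],[0,0,-0.16]], twist=[[0,0,0],[0,0,0],[0,0,0],[0,0,0],[0,0,0],[0,0,0],[0,0,0],[0,0,0],[0,0,0],[0,0,0],[0,0,0],[0,0,0],[0,0,0],[0,0,0],[0,0,0],[0,0,0]])

```text
time_s: 19.5
position: [0.487, -0.1093, 0.2343]
tool_rot: [3.14, -0.028, 0.008]
force: [-0.4, -0.0, 0.6]
finger_gap: 0.0471
grip_force: 0.0
```

>>> arm_command(claw=[0.45,0.45,0.45,0.45,0.45,0.45,0.45,0.45,0.45,0.45,0.45,0.45,0.45], translation=[[0.007,-0.015,0],[0.02,-0.045,0],[0.034,-0.075,0],[0.048,-0.105,0],[0.062,-0.135,0],[0.075,-0.16,0],[0.0795,-0.171,0.01],[0.0795,-0.171,0.02],[0.0795,-0.171,0.02],[0.0795,-0.171,0.02],[0.0795,-0.171,0.02],[0.0795,-0.171,0.02],[0.0795,-0.171,0.02]], twist=[[0,0,0],[0,0,0.5],[0,0,1],[0,0,1],[0,0,1],[0,0,1],[0,0,1],[0,0,1],[0,0,1],[0,0,1],[0,0,1],[0,0,1],[0,0,1]])

```text
time_s: 20.58
position: [0.5687, 0.0597, 0.21]
tool_rot: [-3.141, 0.057, -0.001]
force: [-0.2, -0.4, 1.2]
finger_gap: 0.0681
grip_force: 0.0
```

Run:
```python
from h import *
st,f=wrist('w7');print(st['position'],st['tool_rot'],np.abs(st['qd']).max(),st['finger_gap'])
import pickle;pickle.dump(st,open('st7.pkl','wb'))
cv2.imwrite('pics/w7c.png',cv2.resize(f[130:350,200:440],(655,600),interpolation=cv2.INTER_CUBIC))
```

```text
[0.5687 0.0597 0.21  ] [-3.141   0.0573 -0.0015] 0.006438220842641647 0.06808754496659676
```

View pics/w7c.png

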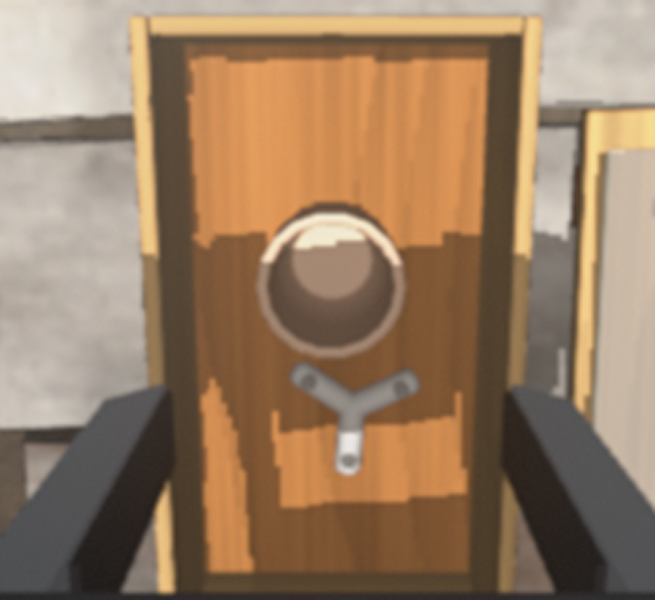

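The cup rim is centred at crop (331,284), within 1 mm of the tool; the stilt at (350,405) is clear of the finger path. I descend, grip and lift.

>>> arm_command(claw=[0.45,0.45,0.45,0.45,0.45,0.45,0.45,0.45,0.45,-1,-1,-1,-1,-1,-1,-1,-1,-1,-1], translation=[[0.001,-0.001,0.025],[0.001,-0.001,0.055],[0.001,-0.001,0.085],[0.001,-0.001,0.115],[0.001,-0.001,0.14],[0.001,-0.001,0.16],[0.001,-0.001,0.17],[0.001,-0.001,0.17],[0.001,-0.001,0.17],[0.001,-0.001,0.17],[0.001,-0.001,0.17],[0.001,-0.001,0.17],[0.001,-0.001,0.17],[0.001,-0.001,0.17],[0.001,-0.001,0.17],[0.001,-0.001,0.17],[0.001,-0.001,0.165],[0.001,-0.001,0.155],[0.001,-0.001,0.14]], twist=[[0,0,0],[0,0,0],[0,0,0],[0,0,0],[0,0,0],[0,0,0],[0,0,0],[0,0,0],[0,0,0],[0,0,0],[0,0,0],[0,0,0],[0,0,0],[0,0,0],[0,0,0],[0,0,0],[0,0,0],[0,0,0],[0,0,0]])

```text
time_s: 22.22
position: [0.5691, 0.0614, 0.0694]
tool_rot: [3.141, -0.056, -0.003]
force: [-0.5, -1.2, -1.4]
finger_gap: 0.0509
grip_force: 30.0
```

>>> arm_command(claw=[-1,-1,-1,-1,-1,-1,-1,-1,-1,-1,-1,-1,-1,-1,-1,-1,-1,-1,-1,-1], translation=[[0,0,-0.015],[0,0,-0.045],[0,0,-0.08],[0,0,-0.115],[-0.002,0.006,-0.145],[-0.008,0.03,-0.165],[-0.017,0.062,-0.17],[-0.026,0.096,-0.17],[-0.035,0.13,-0.17],[-0.045,0.164,-0.17],[-0.054,0.198,-0.17],[-0.063,0.232,-0.17],[-0.073,0.266,-0.17],[-0.082,0.3,-0.17],[-0.091,0.334,-0.17],[-0.1,0.366,-0.17],[-0.108,0.396,-0.17],[-0.115,0.422,-0.17],[-0.12,0.44,-0.17],[-0.123,0.449,-0.17]], twist=[[0,0,0],[0,0,0],[0,0,0],[0,0,0],[0,0,0],[0,0,0],[0,0,0],[0,0,0],[0,0,0],[0,0,0],[0,0,0],[0,0,0],[0,0,0],[0,0,0],[0,0,0],[0,0,0],[0,0,0],[0,0,0],[0,0,0],[0,0,0]])

```text
time_s: 23.88
position: [0.4298, -0.3848, 0.2399]
tool_rot: [3.141, -0.059, -0.0]
force: [0.1, 1.1, -2.0]
finger_gap: 0.0507
grip_force: 30.0
```

>>> arm_command(claw=[-1,-1,-1,-1], translation=[[0,0,0],[0,0,0],[0,0,0],[0,0,0]], twist=[[0,0,0],[0,0,0],[0,0,0],[0,0,0]])

```text
time_s: 24.22
position: [0.4314, -0.3819, 0.2397]
tool_rot: [3.141, -0.054, 0.0]
force: [0.4, 0.0, -0.5]
finger_gap: 0.0507
grip_force: 30.0
```

Run:
```python
from h import *
st,f=wrist('w8');print(st['position'],st['tool_rot'],np.abs(st['qd']).max(),st['finger_gap'])
import pickle;pickle.dump(st,open('st8.pkl','wb'))
t=cv2.imread('pics/top0.png')
# wheel in top picture: ellipse fit on blue-grey blob; and in wrist picture
for n,im,box,s in(('top',t,(380,230,470,320),None),('wrist',f,(120,20,560,460),st)):
    hsv=cv2.cvtColor(im,cv2.COLOR_BGR2HSV);H,S,V=[hsv[...,i].astype(int) for i in range(3)]
    m=((H>92)&(H<125)&(S>15)&(V>100)).astype(np.uint8);m=cv2.morphologyEx(m,cv2.MORPH_CLOSE,np.ones((5,5)))
    c=blob(m,box);e=cv2.fitEllipse(cv2.convexHull(c));print(n,e,ray(n,e[0],.058,s)[0])
```

```text
[ 0.4314 -0.3819  0.2397] [ 3.1411 -0.0536  0.0003] 0.0032990952798672936 0.050678996907119814
top ((424.1231994628906, 275.4559020996094), (70.82374572753906, 71.56388854980469), 151.14710998535156) [ 0.43   -0.3837  0.058 ]
wrist ((324.5608215332031, 224.61399841308594), (131.95106506347656, 134.5904083251953), 87.95121765136719) [ 0.4347 -0.3848  0.058 ]
```

View pics/w8.png

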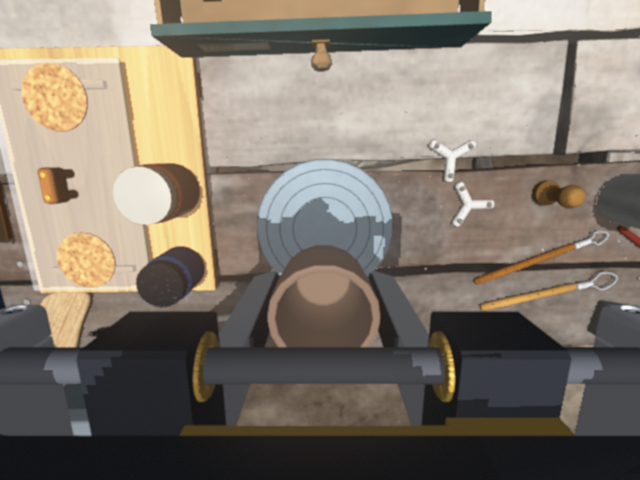

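Wrist view shows the cup held at (323,310) and the wheel centred near (325,225), its lower edge hidden by the cup. I refine the wheel centre from the visible rim arcs.

Run:
```python
from h import *
import pickle;from scipy.optimize import least_squares
st=pickle.load(open('st8.pkl','rb'))
for n,p,box,s,ymax in(('top','top0',(380,230,470,320),None,999),('wrist','w8',(240,140,410,245),st,235)):
    im=cv2.imread(f'pics/{p}.png');hsv=cv2.cvtColor(im,cv2.COLOR_BGR2HSV);H,S,V=[hsv[...,i].astype(int) for i in range(3)]
    m=((H>92)&(H<125)&(S>15)&(V>(60 if s else 100))).astype(np.uint8);m=cv2.morphologyEx(m,cv2.MORPH_CLOSE,np.ones((5,5)))
    h=cv2.convexHull(blob(m,box))[:,0];h=h[h[:,1]<ymax]
    X=ray(n,h,.058,s)[:,:2]
    r=least_squares(lambda v:np.hypot(*(X-v[:2]).T)-v[2],[.43,-.383,.072],loss='soft_l1',f_scale=.001)
    r2=least_squares(lambda v:np.hypot(*(X-v[:2]).T)-.072,[.43,-.383],loss='soft_l1',f_scale=.001)
    print(n,len(h),r.x,r2.x)
# cup rim centre in the wrist view (rim z = TCP z + 0.026)
c=ray('wrist',[[323,309]],st['position'][2]+.026,st);print('cup rim',c,st['position'])
```

```text
top 38 [ 0.4303 -0.3836  0.071 ] [ 0.4303 -0.3834]
wrist 24 [ 0.4311 -0.3847  0.0708] [ 0.4294 -0.3846]
cup rim [[ 0.4357 -0.3832  0.2657]] [ 0.4314 -0.3819  0.2397]
```

>>> arm_command(claw=[-1,-1,-1,-1,-1,-1,-1,-1,-1,-1,-1,-1,-1], translation=[[-0.001,0.002,0.02],[-0.001,0.002,0.05],[-0.001,0.002,0.08],[-0.001,0.002,0.11],[-0.001,0.002,0.13],[-0.001,0.002,0.14],[-0.001,0.002,0.145],[-0.001,0.002,0.148],[-0.001,0.002,0.148],[-0.001,0.002,0.148],[-0.001,0.002,0.148],[-0.001,0.002,0.148],[-0.001,0.002,0.148]], twist=[[0,0,0],[0,0,0],[0,0,0],[0,0,0],[0,0,0],[0,0,0],[0,0,0],[0,0,0],[0,0,0],[0,0,0],[0,0,0],[0,0,0],[0,0,0]])

```text
time_s: 25.35
position: [0.43, -0.3851, 0.092]
tool_rot: [3.14, -0.056, 0.001]
force: [0.0, -0.4, -1.2]
finger_gap: 0.0507
grip_force: 30.0
```

Lower the last millimetre, release, then rise.

>>> arm_command(claw=[-1,-1,-1,-1,0.5,0.5,0.5,0.5,0.5,0.5,0.5,0.5,0.5,0.5,0.5,0.5,0.5], translation=[[0,-0.001,0.001],[0,-0.001,0.0015],[0,-0.001,0.0015],[0,-0.001,0.0015],[0,-0.001,0.0015],[0,-0.001,0.0015],[0,-0.001,0.0015],[0,-0.001,0.0015],[0,-0.001,-0.005],[0,-0.001,-0.02],[0,-0.001,-0.05],[0,-0.001,-0.085],[0,-0.001,-0.12],[0,-0.001,-0.15],[0,-0.001,-0.15],[0,-0.001,-0.15],[0,-0.001,-0.15]], twist=[[0,0,0],[0,0,0],[0,0,0],[0,0,0],[0,0,0],[0,0,0],[0,0,0],[0,0,0],[0,0,0],[0,0,0],[0,0,0],[0,0,0],[0,0,0],[0,0,0],[0,0,0],[0,0,0],[0,0,0]])

```text
time_s: 26.77
position: [0.4296, -0.3837, 0.2407]
tool_rot: [-3.14, 0.056, 0.001]
force: [0.1, -0.2, -1.3]
finger_gap: 0.0703
grip_force: 0.0
```

Run:
```python
from h import *
st,f=wrist('w9');print(st['position'],st['tool_rot'],np.abs(st['qd']).max(),st['finger_gap'])
import pickle;pickle.dump(st,open('st9.pkl','wb'))
```

```text
[ 0.4296 -0.3837  0.2407] [-3.1403  0.0557  0.0012] 0.018286863748393556 0.070343397750744
```

View pics/w9.png

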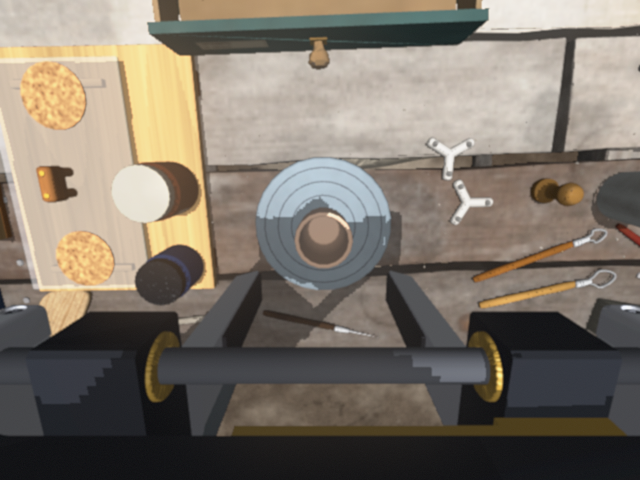

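The cup stands upright near the wheel centre: rim (323,238) at z 0.116 against wheel (324,223) at z 0.058, so about 2 mm off. Now I fetch the lid.

>>> arm_command(claw=[0.3,0,0,0,0,0,0,0,0,0,0,0,0,0,0,0,0], translation=[[0.003,-0.016,0],[0.008,-0.046,0],[0.014,-0.082,0],[0.02,-0.118,0],[0.026,-0.154,0],[0.032,-0.19,0],[0.038,-0.224,0],[0.043,-0.252,0],[0.047,-0.27,0.01],[0.047,-0.276,0.03],[0.047,-0.276,0.06],[0.047,-0.276,0.085],[0.047,-0.276,0.1],[0.047,-0.276,0.1],[0.047,-0.276,0.1],[0.047,-0.276,0.1],[0.047,-0.276,0.1]], twist=[[0,0,0],[0,0,0],[0,0,-0.5],[0,0,-1],[0,0,-1],[0,0,-1],[0,0,-1],[0,0,-1],[0,0,-1],[0,0,-1],[0,0,-1],[0,0,-1],[0,0,-1],[0,0,-1],[0,0,-1],[0,0,-1],[0,0,-1]])

```text
time_s: 28.23
position: [0.4871, -0.1097, 0.1426]
tool_rot: [3.141, -0.028, 0.003]
force: [1.0, 0.0, 0.3]
finger_gap: 0.0469
grip_force: 0.0
```

>>> arm_command(claw=[0,0,0,0,0,0,-1,-1,-1,-1,-1,-1,-1,-1,-1,-1,-1,-1,-1,-1], translation=[[0,0,0.025],[0,0,0.055],[0,0,0.08],[0,0,0.087],[0,0,0.087],[0,0,0.087],[0,0,0.087],[0,0,0.087],[0,0,0.087],[0,0,0.087],[0,0,0.087],[0,0,0.087],[0,0,0.083],[0,0,0.075],[0,0,0.06],[0,0,0.035],[0,0,0.005],[0,0,-0.025],[0,0,-0.04],[0,0,-0.04]], twist=[[0,0,0],[0,0,0],[0,0,0],[0,0,0],[0,0,0],[0,0,0],[0,0,0],[0,0,0],[0,0,0],[0,0,0],[0,0,0],[0,0,0],[0,0,0],[0,0,0],[0,0,0],[0,0,0],[0,0,0],[0,0,0],[0,0,0],[0,0,0]])

```text
time_s: 29.9
position: [0.4878, -0.1101, 0.1853]
tool_rot: [3.14, -0.028, 0.009]
force: [0.5, -0.1, -1.5]
finger_gap: 0.0146
grip_force: 30.0
```

>>> arm_command(claw=[-1,-1,-1,-1,-1,-1,-1,-1,-1,-1,-1,-1,-1,-1,-1,-1,-1,-1,-1], translation=[[0.004,-0.012,0],[0.01,-0.034,0],[0.017,-0.058,0],[0.024,-0.082,0],[0.031,-0.106,0],[0.038,-0.13,0],[0.044,-0.15,0],[0.048,-0.164,0],[0.049,-0.17,0.01],[0.049,-0.17,0.025],[0.049,-0.17,0.04],[0.049,-0.17,0.052],[0.049,-0.17,0.058],[0.049,-0.17,0.058],[0.049,-0.17,0.058],[0.049,-0.17,0.058],[0.049,-0.17,0.058],[0.049,-0.17,0.058],[0.049,-0.17,0.058]], twist=[[0,0,0],[0,0,0],[0,0,0],[0,0,0.5],[0,0,1],[0,0,1],[0,0,1],[0,0,1],[0,0,1],[0,0,1],[0,0,1],[0,0,1],[0,0,1],[0,0,1],[0,0,1],[0,0,1],[0,0,1],[0,0,1],[0,0,1]])

```text
time_s: 31.48
position: [0.5388, 0.0593, 0.1239]
tool_rot: [-3.141, 0.056, -0.001]
force: [0.1, 0.5, -2.5]
finger_gap: 0.0146
grip_force: 30.0
```

Run:
```python
from h import *
st,f=wrist('w10');print(st['position'],st['tool_rot'],np.abs(st['qd']).max(),st['finger_gap'],np.degrees(2*np.arctan2(*st['tool_rot'][[1,0]])))
cv2.imwrite('pics/w10c.png',cv2.resize(f[20:300,200:460],(557,600),interpolation=cv2.INTER_CUBIC))
```

```text
[0.5388 0.0593 0.1239] [-3.141   0.0557 -0.0012] 0.0016989588376432013 0.01455489415169718 357.96695524271144
```

View pics/w10c.png

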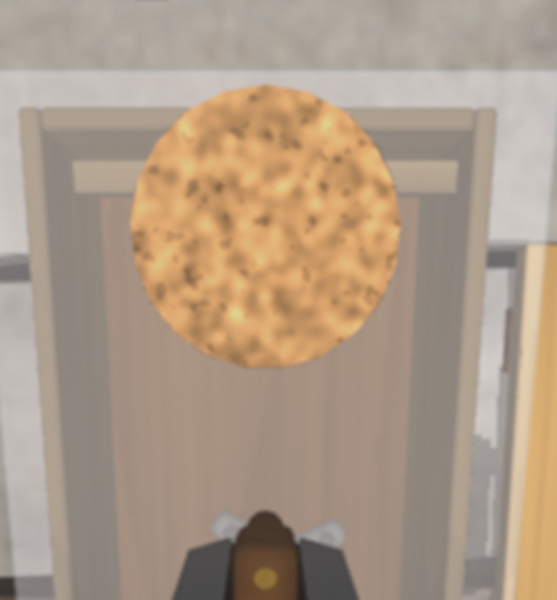

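Through the held lid I see the batten (74–457) about 2 mm right of the box's inner walls (42–473), with the far gap slightly large. I shift by 1.5 mm and −2 mm, and lower.

>>> arm_command(claw=[-1,-1,-1,-1,-1,-1,-1,-1,-1,-1], translation=[[0.0015,-0.002,0],[0.0015,-0.002,0.002],[0.0015,-0.002,0.005],[0.0015,-0.002,0.008],[0.0015,-0.002,0.011],[0.0015,-0.002,0.014],[0.0015,-0.002,0.0162],[0.0015,-0.002,0.0162],[0.0015,-0.002,0.0162],[0.0015,-0.002,0.0162]], twist=[[0,0,0],[0,0,0],[0,0,0],[0,0,0],[0,0,0],[0,0,0],[0,0,0],[0,0,0],[0,0,0],[0,0,0]])

```text
time_s: 32.37
position: [0.5402, 0.0613, 0.1072]
tool_rot: [-3.141, 0.056, 0.0]
force: [0.8, -0.5, -1.3]
finger_gap: 0.0149
grip_force: 30.0
```

>>> arm_command(claw=[-1,0,0,0,0,0,0,0,0,0,0,0,0,0], translation=[[0,0,0.0005],[0,0,0.0005],[0,0,0.0005],[0,0,0.0005],[0,0,0.0005],[0,0,-0.01],[0,0,-0.04],[0,0,-0.08],[0,0,-0.11],[0,0,-0.13],[0,0,-0.13],[0,0,-0.13],[0,0,-0.13],[0,0,-0.13]], twist=[[0,0,0],[0,0,0],[0,0,0],[0,0,0],[0,0,0],[0,0,0],[0,0,0],[0,0,0],[0,0,0],[0,0,0],[0,0,0],[0,0,0],[0,0,0],[0,0,0]])

```text
time_s: 33.53
position: [0.5398, 0.0613, 0.236]
tool_rot: [3.141, -0.056, -0.003]
force: [0.8, -0.5, -0.5]
finger_gap: 0.0473
grip_force: 0.0
```

Run:
```python
from h import *
st,f=wrist('w11');s=bot.grab_frame('scene');cv2.imwrite('pics/scene11.png',s)
print(st['position'],st['tool_rot'],np.abs(st['qd']).max(),st['finger_gap'])
hsv=cv2.cvtColor(f,cv2.COLOR_BGR2HSV);H,S,V=[hsv[...,i].astype(int) for i in range(3)]
for b in((260,80,380,190),(270,280,370,348)):
    k=blob((S>110)&(V>130),b);e=cv2.fitEllipse(cv2.convexHull(k));print('cork',np.round(e[0],1),e[1],ray('wrist',e[0],.087,st)[0])
v=np.zeros((600,800,3),np.uint8)
v[:,:460]=cv2.resize(f[80:350,215:422],(460,600),interpolation=cv2.INTER_CUBIC)
v[:340,460:]=cv2.resize(s[240:400,160:320],(340,340));cv2.imwrite('pics/v11.png',v)
```

```text
[0.5398 0.0613 0.236 ] [ 3.141  -0.0558 -0.0034] 0.004358091148339309 0.04725894307581838
cork [323.4 139.4] (71.72809600830078, 74.57789611816406) [0.6264 0.0566 0.087 ]
cork [323.6 317.3] (56.111785888671875, 62.41683578491211) [0.4528 0.0626 0.087 ]
```

View pics/v11.png

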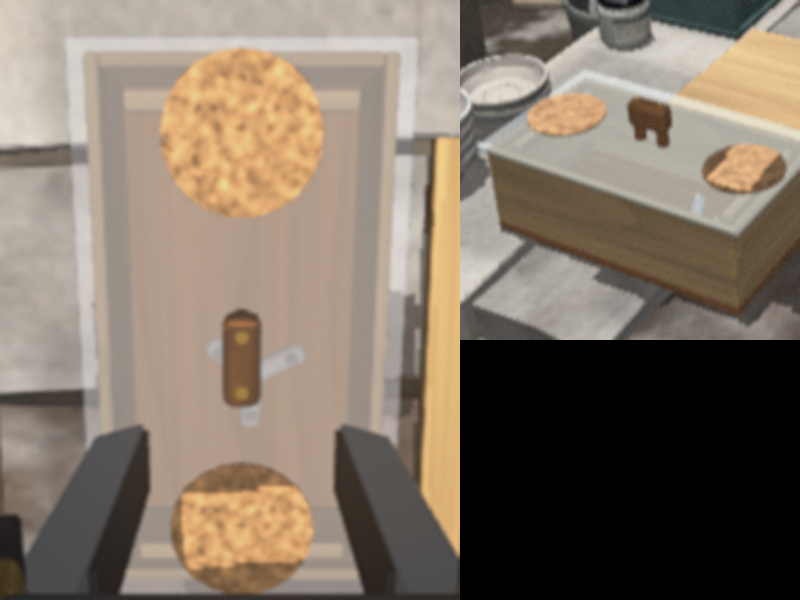

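The lid lies flat and square on the rim with even margins, the corks at (0.626, 0.057) and (0.453, 0.063), and the stilt unmoved below. Now the big jar.

>>> arm_command(claw=[1,1,1,1,1,1,1,1,1,1,1,1,1,1,1,1], translation=[[-0.003,0.015,0],[-0.009,0.045,0],[-0.016,0.08,0],[-0.023,0.116,0],[-0.03,0.152,0],[-0.036,0.186,0],[-0.042,0.218,0],[-0.048,0.248,0],[-0.053,0.27,0.01],[-0.0545,0.2795,0.03],[-0.0545,0.2795,0.06],[-0.0545,0.2795,0.08],[-0.0545,0.2795,0.08],[-0.0545,0.2795,0.08],[-0.0545,0.2795,0.08],[-0.0545,0.2795,0.08]], twist=[[0,0,0],[0,0,-0.5],[0,0,-1],[0,0,-1.5],[0,0,-2],[0,0,-2],[0,0,-2],[0,0,-2],[0,0,-2],[0,0,-2],[0,0,-2],[0,0,-2],[0,0,-2],[0,0,-2],[0,0,-2],[0,0,-2]])

```text
time_s: 34.97
position: [0.4765, -0.2162, 0.1587]
tool_rot: [3.141, -0.0, 0.003]
force: [1.0, 0.4, -0.2]
finger_gap: 0.0941
grip_force: 0.0
```

>>> arm_command(claw=[1,1,1,1,1,-1,-1,-1,-1,-1,-1,-1,-1,-1,-1,-1,-1,-1,-1,-1], translation=[[-0.001,0,0.03],[-0.001,0,0.065],[-0.001,0,0.09],[-0.001,0,0.1],[-0.001,0,0.1],[-0.001,0,0.1],[-0.001,0,0.1],[-0.001,0,0.1],[-0.001,0,0.1],[-0.001,0,0.1],[-0.001,0,0.1],[-0.001,0,0.1],[-0.001,0,0.1],[-0.001,0,0.09],[-0.001,0,0.06],[-0.001,0,0.025],[-0.001,0,-0.01],[-0.001,0,-0.045],[-0.001,0,-0.075],[-0.001,0,-0.075]], twist=[[0,0,0],[0,0,0],[0,0,0],[0,0,0],[0,0,0],[0,0,0],[0,0,0],[0,0,0],[0,0,0],[0,0,0],[0,0,0],[0,0,0],[0,0,0],[0,0,0],[0,0,0],[0,0,0],[0,0,0],[0,0,0],[0,0,0],[0,0,0]])

```text
time_s: 36.63
position: [0.4763, -0.2168, 0.2389]
tool_rot: [3.137, -0.001, 0.013]
force: [1.1, -1.4, 0.0]
finger_gap: 0.0568
grip_force: 30.0
```

>>> arm_command(claw=[-1,-1,-1,-1,-1,-1,-1,-1,-1,-1,-1,-1,-1,-1,-1,-1,-1,-1,-1,-1], translation=[[0.01,-0.018,0],[0.026,-0.048,0],[0.044,-0.08,0],[0.062,-0.112,0],[0.08,-0.144,0],[0.098,-0.176,0],[0.114,-0.206,0],[0.13,-0.234,0],[0.144,-0.26,0],[0.151,-0.273,0.01],[0.151,-0.273,0.03],[0.151,-0.273,0.055],[0.151,-0.273,0.075],[0.151,-0.273,0.09],[0.151,-0.273,0.098],[0.151,-0.273,0.098],[0.151,-0.273,0.098],[0.151,-0.273,0.098],[0.151,-0.273,0.098],[0.151,-0.273,0.098]], twist=[[0,0,0],[0,0,0],[0,0,0],[0,0,0],[0,0,0],[0,0,0],[0,0,0],[0,0,0],[0,0,0],[0,0,0],[0,0,0],[0,0,0],[0,0,0],[0,0,0],[0,0,0],[0,0,0],[0,0,0],[0,0,0],[0,0,0],[0,0,0]])

```text
time_s: 38.3
position: [0.6263, 0.0568, 0.1352]
tool_rot: [-3.142, 0.001, -0.002]
force: [0.2, 1.0, -1.7]
finger_gap: 0.0566
grip_force: 30.0
```

Lower 9 mm, release, rise.

>>> arm_command(claw=[-1,-1,-1,-1,-1,-1,1,1,1,1,1,1,1,1,1,1], translation=[[0,0,0.003],[0,0,0.006],[0,0,0.0085],[0,0,0.0095],[0,0,0.0095],[0,0,0.0095],[0,0,0.0095],[0,0,0.0095],[0,0,0.0095],[0,0,0.0095],[0,0,0],[0,0,-0.03],[0,0,-0.065],[0,0,-0.09],[0,0,-0.1],[0,0,-0.1]], twist=[[0,0,0],[0,0,0],[0,0,0],[0,0,0],[0,0,0],[0,0,0],[0,0,0],[0,0,0],[0,0,0],[0,0,0],[0,0,0],[0,0,0],[0,0,0],[0,0,0],[0,0,0],[0,0,0]])

```text
time_s: 39.63
position: [0.6267, 0.0569, 0.2372]
tool_rot: [-3.141, 0.001, -0.007]
force: [-0.2, 0.9, 0.4]
finger_gap: 0.0941
grip_force: 0.0
```

>>> arm_command(claw=[1,1,1,1,1,1,1,1,1,1,1,1,1,1,1,1,1,1,1,1], translation=[[-0.012,0.014,0],[-0.034,0.04,0],[-0.058,0.066,0],[-0.082,0.094,0],[-0.106,0.122,0],[-0.13,0.149,0],[-0.154,0.176,0],[-0.178,0.204,0],[-0.2,0.229,0],[-0.22,0.252,0],[-0.233,0.266,0.005],[-0.237,0.2705,0.02],[-0.237,0.2705,0.05],[-0.237,0.2705,0.08],[-0.237,0.2705,0.09],[-0.237,0.2705,0.09],[-0.237,0.2705,0.09],[-0.237,0.2705,0.09],[-0.237,0.2705,0.09],[-0.237,0.2705,0.09]], twist=[[0,0,0],[0,0,0],[0,0,0],[0,0,0],[0,0,0],[0,0,0],[0,0,0],[0,0,0],[0,0,0],[0,0,0],[0,0,0],[0,0,0],[0,0,0],[0,0,0],[0,0,0],[0,0,0],[0,0,0],[0,0,0],[0,0,0],[0,0,0]])

```text
time_s: 41.3
position: [0.3893, -0.2137, 0.1452]
tool_rot: [3.141, -0.001, 0.002]
force: [-0.1, -0.4, -0.3]
finger_gap: 0.0939
grip_force: 0.0
```

>>> arm_command(claw=[1,1,1,1,1,-1,-1,-1,-1,-1,-1,-1,-1,-1,-1,-1,-1,-1,-1,-1], translation=[[0,0,0.03],[0,0,0.06],[0,0,0.085],[0,0,0.0935],[0,0,0.0935],[0,0,0.0935],[0,0,0.0935],[0,0,0.0935],[0,0,0.0935],[0,0,0.0935],[0,0,0.0935],[0,0,0.0935],[0,0,0.0935],[0,0,0.085],[0,0,0.055],[0,0,0.02],[0,0,-0.015],[0,0,-0.05],[0,0,-0.085],[0,0,-0.085]], twist=[[0,0,0],[0,0,0],[0,0,0],[0,0,0],[0,0,0],[0,0,0],[0,0,0],[0,0,0],[0,0,0],[0,0,0],[0,0,0],[0,0,0],[0,0,0],[0,0,0],[0,0,0],[0,0,0],[0,0,0],[0,0,0],[0,0,0],[0,0,0]])

```text
time_s: 42.97
position: [0.3904, -0.2145, 0.236]
tool_rot: [3.136, -0.001, 0.013]
force: [0.7, -0.5, -0.3]
finger_gap: 0.0509
grip_force: 30.0
```

>>> arm_command(claw=[-1,-1,-1,-1,-1,-1,-1,-1,-1,-1,-1,-1,-1,-1,-1,-1,-1,-1,-1,-1], translation=[[0.004,-0.018,0],[0.011,-0.05,0],[0.019,-0.084,0],[0.026,-0.116,0],[0.034,-0.148,0],[0.041,-0.18,0],[0.048,-0.212,0],[0.055,-0.242,0],[0.06,-0.264,0],[0.063,-0.2765,0.01],[0.063,-0.2765,0.03],[0.063,-0.2765,0.055],[0.063,-0.2765,0.08],[0.063,-0.2765,0.095],[0.063,-0.2765,0.102],[0.063,-0.2765,0.102],[0.063,-0.2765,0.102],[0.063,-0.2765,0.102],[0.063,-0.2765,0.102],[0.063,-0.2765,0.102]], twist=[[0,0,0],[0,0,0],[0,0,0],[0,0,0],[0,0,0],[0,0,0],[0,0,0],[0,0,0],[0,0,0],[0,0,0],[0,0,0],[0,0,0],[0,0,0],[0,0,0],[0,0,0],[0,0,0],[0,0,0],[0,0,0],[0,0,0],[0,0,0]])

```text
time_s: 44.63
position: [0.4524, 0.0629, 0.128]
tool_rot: [-3.142, 0.001, -0.002]
force: [-0.2, 0.1, -1.3]
finger_gap: 0.0506
grip_force: 30.0
```

>>> arm_command(claw=[-1,-1,-1,-1,-1,-1,1,1,1,1,1,1,1,1,1,1,1,1], translation=[[0,0,0.003],[0,0,0.006],[0,0,0.008],[0,0,0.009],[0,0,0.009],[0,0,0.009],[0,0,0.009],[0,0,0.009],[0,0,0.009],[0,0,0.009],[0,0,0],[0,0,-0.03],[0,0,-0.065],[0,0,-0.1],[0,0,-0.13],[0,0,-0.15],[0,0,-0.15],[0,0,-0.15]], twist=[[0,0,0],[0,0,0],[0,0,0],[0,0,0],[0,0,0],[0,0,0],[0,0,0],[0,0,0],[0,0,0],[0,0,0],[0,0,0],[0,0,0],[0,0,0],[0,0,0],[0,0,0],[0,0,0],[0,0,0],[0,0,0]])

```text
time_s: 46.13
position: [0.4521, 0.0629, 0.2782]
tool_rot: [-3.141, 0.001, -0.003]
force: [-0.4, -0.0, -0.7]
finger_gap: 0.0936
grip_force: 0.0
```

Run:
```python
from h import *
st,f=wrist('w12');print(st['position'],st['tool_rot'],np.abs(st['qd']).max(),st['finger_gap'],st['time_s'])
s=bot.grab_frame('scene');cv2.imwrite('pics/scene12.png',s);t=bot.grab_frame('top');cv2.imwrite('pics/top12.png',t)
hsv=cv2.cvtColor(f,cv2.COLOR_BGR2HSV);H,S,V=[hsv[...,i].astype(int) for i in range(3)]
for n,m,b,z in(('big',(V>150)&(S<80),(280,20,370,130),.161),('small',(V<75),(285,190,360,300),.153)):
    k=blob(m,b);e=cv2.minEnclosingCircle(k);print(n,e,cv2.boundingRect(k),ray('wrist',e[0],z,st)[0])
s0=cv2.imread('pics/scene0.png')
def feat(im):
    h=cv2.cvtColor(im,cv2.COLOR_BGR2HSV);H,S,V=[h[...,i].astype(int) for i in range(3)]
    return cv2.boundingRect(blob((H<12)&(S>110)&(V<160),(180,240,235,305))),cv2.boundingRect(blob((H>100)&(H<130)&(S>110),(270,270,320,325)))
print('scene red/blue bodies before',feat(s0),'after',feat(s))
d=cv2.absdiff(s,s0).max(2)[225:400,150:345]>50;print('scene diff px',d.sum())
```

```text
[0.4521 0.0629 0.2782] [-3.1414  0.0008 -0.0032] 0.043085350576367115 0.09360796570300706 46.1333
big ((324.5, 74.5), 70.3598861694336) (280, 20, 90, 110) [0.5855 0.0605 0.161 ]
small ((316.5, 250.5), 37.316314697265625) (286, 218, 65, 55) [0.4429 0.0676 0.153 ]
scene red/blue bodies before ((190, 264, 32, 17), (279, 291, 30, 16)) after ((192, 264, 32, 16), (281, 292, 30, 16))
scene diff px 1419
```

Both jars' bodies in the scene view match their starting positions within 2 px, upright, and the gripper is well clear. Handing in.

```bash
python3 -c "
from cell import bot
print(bot.job_done())"
```

```text
the job is handed in; nothing more can be done
None
```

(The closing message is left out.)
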